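# Fetch the sample jar from behind the reagent bottles for weighing

## Task

The small sample jar at the back of the orange bottle stand has to be weighed. First move both reagent bottles standing in front of it onto the steel tray, then set the jar gently on the middle of the balance pan and leave it there, and then put each bottle back on the middle of the same black pad of the stand that it came from. Keep the bottles and the jar upright all the time, and leave the dropper bottle and the culture dishes where they are.

Things in the scene. Friction and masses are not known exactly. Their poses are not given: they have to be found in the camera images.
- round_bottle: Tall round amber glass bottle with white label band and white ribbed screw cap, loose, stands upright, about 0.3 kg. Body 60 mm diameter to 70 mm height, then a shoulder narrowing to 88 mm; cap 35 mm diameter from 88 to 122 mm (the top). Best gripped by the cap from above. Origin: centre of its underside; z up along the bottle. At the start it stands on one of the stand's two front pads (left or right differs from start to start).
- square_bottle: Squat white plastic bottle of square section with white ribbed screw cap, loose, stands upright, about 0.25 kg. Body 56 x 56 mm to 60 mm height, shoulder to 68 mm; cap 43 mm diameter from 68 to 100 mm (the top). Best gripped by the cap from above. Origin: centre of its underside; z up. At the start it stands on the other front pad of the stand.
- jar: Small round clear plastic sample jar with white lid, loose, about 0.08 kg: 40 mm diameter to 36 mm height, lid 43 mm diameter from 36 to 50 mm (the top). Origin: centre of its underside; z up. At the start it stands on the stand's rear pad, close behind and between the two bottles.
- stand: Orange plastic bottle stand, fixed: a plate 150 (x) x 190 (y) mm, 12 mm thick, with a rim 6 mm above the plate on the back and both sides. Origin: centre of its underside on the table; +x points to its back, +y to its left. Three round black rubber pads 3 mm thick, top 15 mm above the table: two front pads of 70 mm diameter centred at (-15, +44) and (-15, -44) mm, and a rear pad of 52 mm diameter at (32, 0) mm. It stands at a different place and angle each time.
- tray: Empty rectangular steel tray with a low rim, fixed, 240 (x) x 170 (y) mm outside, rim 14 mm high, walls 3 mm, inner floor 3 mm above the table. Side area for the two bottles. Origin: centre of its underside; x along its long side. It lies to the left or right of the stand.
- balance: White laboratory balance, fixed, 220 (x) x 160 (y) mm, housing 45 mm high, with a round steel pan of 116 mm diameter whose flat top is 58 mm above the table. Origin: on the table directly below the middle of the pan; the housing reaches 130 mm from there to -x (display side) and 90 mm to +x. It stands on the side of the stand opposite the tray.
- dropper: Bystander, leave alone: small white dropper bottle with red pointed cap, 32 mm diameter, 80 mm high, loose, standing beyond the stand, to the robot's right. Origin: centre of its underside.
- dishes: Bystander, leave alone: two stacked clear culture dishes (one piece), 90 mm diameter, 28 mm high, loose, beyond the stand, to the robot's left. Origin: centre of its underside.
Not all that is in view belongs to the job. Of the things shaped like the round_bottle, the amber one is meant. Leave any purple look-alike of the square_bottle alone.

How it is judged:
By the outcome, as a careful person would: the job done as asked, in the order asked, and still so for the second after the job is handed in, with the robot touching nothing.
It also fails if it takes over 128 s, if anything falls off the work surface, if the arm or the gripper's body presses on something with over 40 N, if the wrist force passes 120 N, or if a joint passes its speed limit or range.

## Robot

A 6-joint arm with a two-finger parallel gripper is mounted at the origin on the work surface. World frame = base frame: x ahead of the robot, y to its left, z up, the work surface at z = 0. Lengths are in mm, angles in rad, forces in N, time in s.
With the tool pointing down it reaches from about 275 to 750 mm from the base axis. Payload 10.2 kg.
Tool frame: the origin (TCP) lies midway between the tips of the shut fingers; the grasp point (between the pads) lies grip_depth behind it (grip_depth is the distance from the TCP to the grasp point, in mm); z points along the fingers, y is the line along which they close (so a half turn about z gives the same grasp; the last joint's range is limited). The gripper opens to 85 mm and grips with 20 to 120 N. Pads are 22 mm wide; open, the fingers measure 114 mm over their backs; the gripper's body (76 mm by 85 mm) begins 54 mm behind the grasp point. The pads swing forward as they close: fully open they stand 13 mm farther back than shut.
Start: joints at [-1.352, 0.313, 1.498, -0, 1.331, -0.223], TCP at [224.461, -474.603, 192.694] pointing down, gripper open.
Joint ranges: [-2.94, 2.94], [-0.97, 2.17], [0.19, 2.56], [-1.23, 4.37], [0.02, 3.11], [-2.88, 2.88]. Speed limits (rad/s): [2.39, 2.39, 3.01, 3.14, 3.14, 3.14].

## Interface

Orientations are given as a unit quaternion [w, x, y, z].
In Python, from rig import * gives the robot as it stands.
- The arm moves only by the tool servo_tool, never from a script. Its argument "commands" is a list of rows, each a list of 3 entries, a list of its own where there are three numbers: the gripper command: -1 is fully open, 1 is shut, values between are in proportion, then the shift along the tool's x, y, z in m, then the turn, a rotation vector about the tool's x, y, z in units of 6 degrees (1.0 is 6 degrees). In form: [[grip, [dx, dy, dz], [ax, ay, az]], ...]. A call has 1 to 10 rows; each row shifts and turns the commanded pose from where the row before left it, along the tool's axes as they then stand; what a row does not reach is not made up. A row lasts 1/12 s, in which the tool goes at most 41.7 mm and 7.16 degrees, less where a joint would pass 70% of its speed; a pose out of reach is approached as far as the arm can. A call is refused whole if a number of a shift passes 0.0417 or a number of a turn 1, either way. A call with a gripper value outside its range is refused whole. The fingers move at their own pace and stop on an object; "squeeze" is the grip in N (left out, the last holds). Time passes only in rows, so rows that do not move let the fingers close. It gives the time, the measured TCP pose, the force, the opening and the grip force at its end, in the units of the state.
- sense(): the state, without advancing time (a new reading comes with each control period).
- capture(name): name is "side" or "top" or "wrist"; returns a dict with "pixels" (420x560x3 uint8, red, green, blue), "z_map" (420x560 float32, mm along the optical axis (not along the pixel's ray), 0 where there is no reading), "fx", "fy", "cx", "cy" (pixels), "distortion" ([k1, k2, p1, p2, k3] as OpenCV has them; the pictures are not rectified), "rvec" (rotation vector, rad) and "tvec" (3), from world to camera coordinates, as OpenCV has them; the wrist camera has in their place "T_tool_cam" (4x4, takes a point from camera to tool coordinates, whose origin is the TCP and whose axes are the flange's). Camera axes: x right, y down, z forward; pixel columns grow to the right and rows downward; lengths in mm; the calibration is good to about 2 mm. A picture is of the moment at which its call begins: read the wrist's pose just before it.
- finish_job(): hands the job in; it is judged then, once.
The state is a dict: "time_s": time; "joints": joint angles; "dq": joint speeds; "tau": joint torques, N m; "eef_pos": TCP position; "ee_rot": TCP orientation; "force": force on the tool from outside, world axes, zero at the start; "wrist_torque": the same for the moment, N m; "grip_width": opening from 0.0 (shut) to 1.0 (fully open); "grip_force": force on a finger pad.
Only numpy, scipy, OpenCV 4.12 (cv2) and the standard library are available. Lean on these libraries where they do the work, as an engineer would, in place of code of your own. Each camera call takes 0.05 s, during which the arm holds its last target. There are 200 camera calls.

## Working session

There is one attempt and no reset: what is moved stays moved. The work goes in short steps, Python scripts to look and compute and a tool call to move; the robot and the scene stay as the last step left them, time stands still between calls to the robot, and variables do not carry over. Pictures are saved under pics/ and viewed, at most 14 in all, crops included, and the job is handed in when it is done.

Besides the shell and the picture viewer there is one more tool, called after "Request:" by a JSON object that holds its "method" and its "body", one argument or row to a line. servo_tool: Moves the arm, as the interface text tells. Its arguments: {"type":"object","properties":{"commands":{"type":"array"},"squeeze":{"type":"number"}},"required":["commands"]}

```bash
ls; mkdir -p pics
python3 - <<'E'
from rig import *
import cv2,numpy as np
s=sense();print({k:np.round(v,3).tolist() for k,v in s.items()})
for n in("top","side"):
    c=capture(n);np.save(f"pics/{n}.npy",c,allow_pickle=True)
    cv2.imwrite(f"pics/{n}0.png",c["pixels"][...,::-1])
    print({k:np.round(v,3).tolist() if not isinstance(v,str) else v for k,v in c.items() if k not in("pixels","z_map")})
E
```

```text
pics
{'time_s': 0.0, 'joints': [-1.352, 0.313, 1.498, 0.0, 1.331, -0.223], 'dq': [-0.001, -0.001, 0.001, 0.0, -0.001, 0.001], 'tau': [0.0, -41.226, -25.975, -0.0, 0.004, 0.0], 'eef_pos': [224.383, -474.293, 192.13], 'ee_rot': [-0.001, 0.976, 0.219, 0.0], 'force': [0.423, 0.251, -0.64], 'wrist_torque': [-0.038, -0.065, -0.009], 'grip_force': 0.0, 'grip_width': 1.002}
{'fx': 429.755, 'fy': 429.755, 'cx': 283.845, 'cy': 209.475, 'distortion': [-0.02, 0.0, 0.0, 0.0, 0.0], 'rvec': [2.125, -2.184, 0.139], 'tvec': [27.061, 584.13, 973.075]}
{'fx': 450.366, 'fy': 450.366, 'cx': 283.247, 'cy': 207.505, 'distortion': [-0.154, 0.0, 0.0, 0.0, 0.0], 'rvec': [2.216, -0.168, 0.107], 'tvec': [-553.722, 108.3, 876.436]}
```

```bash
sleep 1; ls pics
```

```text
side.npy
side0.png
top.npy
top0.png
```

View pics/top0.png

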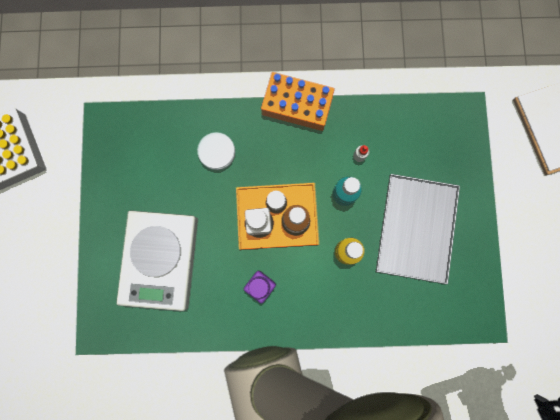

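View pics/side0.png

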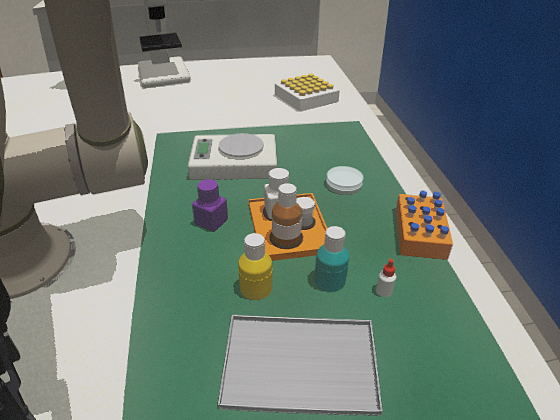

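The top view shows the stand at about (277,216), with the amber bottle at (297,215), the square bottle at (257,221) and the jar at (276,201). The balance pan is at (155,251) and the tray at (418,229). Yellow and teal look-alikes stand between the stand and the tray at (350,252) and (348,190), and the purple one is at (260,287).

```bash
cat > h.py <<'E'
import numpy as np,cv2
def cloud(c,T=None):
    """world xyz per pixel (mm); T: tool pose 4x4 for wrist"""
    K=np.array([[c["fx"],0,c["cx"]],[0,c["fy"],c["cy"]],[0,0,1.]])
    h,w=c["z_map"].shape
    uv=np.stack(np.meshgrid(np.arange(w),np.arange(h)),-1).reshape(-1,1,2).astype(float)
    n=cv2.undistortPoints(uv,K,np.array(c["distortion"],float)).reshape(h,w,2)
    z=c["z_map"].astype(float); P=np.dstack([n*z[...,None],z])
    if T is not None:
        M=T@np.array(c["T_tool_cam"]); Q=P@M[:3,:3].T+M[:3,3]
    else:
        R=cv2.Rodrigues(np.array(c["rvec"],float))[0]; Q=(P-np.array(c["tvec"]).ravel())@R
    Q[z==0]=np.nan
    return Q
def tool(s):
    from scipy.spatial.transform import Rotation as R
    w,x,y,z=s["ee_rot"];T=np.eye(4);T[:3,:3]=R.from_quat([x,y,z,w]).as_matrix();T[:3,3]=s["eef_pos"];return T
def enc(Q,m):
    p=Q[m][:,:2].astype(np.float32);(c,r)=cv2.minEnclosingCircle(p);return np.round(c,1),round(r,1),np.round(np.median(Q[m],0),1),m.sum()
E
python3 - <<'E'
from h import *
c=np.load("pics/top.npy",allow_pickle=True).item();Q=cloud(c);p=c["pixels"].astype(int);Z=Q[...,2]
hsv=cv2.cvtColor(c["pixels"],cv2.COLOR_RGB2HSV)
def box(u0,u1,v0,v1):
    m=np.zeros(Z.shape,bool);m[v0:v1,u0:u1]=1;return m
print("table",np.nanmedian(Z[300:340,180:230]))
for n,b,lo,hi in(("round",box(280,318,195,240),115,130+12),("square",box(238,278,200,240),105,125),("jar",box(262,292,188,212),58,72),
  ("pan",box(125,185,220,282),54,63),("purple",box(240,280,268,306),90,110),("yellow",box(330,370,235,270),100,135),("teal",box(330,370,170,210),100,135),("dish",box(190,240,125,175),15,40),("dropper",box(350,375,140,165),20,90)):
    m=b&(Z>lo)&(Z<hi)
    print(n,enc(Q,m) if m.any() else None)
H=hsv[...,0];S=hsv[...,1]
m=box(225,330,170,260)&(H<20)&(S>180)&(Z<25)&(Z>5)
r=cv2.minAreaRect(Q[m][:,:2].astype(np.float32));print("stand",r,np.median(Z[m]))
m=box(370,470,165,295)&(Z>8)&(Z<20);r=cv2.minAreaRect(Q[m][:,:2].astype(np.float32));print("tray",r,m.sum())
m=box(370,470,165,295)&(S<60)&(Z<20);r=cv2.minAreaRect(Q[m][:,:2].astype(np.float32));print("tray2",r,m.sum())
m=box(105,205,200,320)&(Z>38)&(Z<52);print("bal",cv2.minAreaRect(Q[m][:,:2].astype(np.float32)))
E
```

```text
table 0.7437194268377992
round (array([559.9, -15.5]), 17.7, array([559.2, -14.8, 136.1]), np.int64(217))
square (array([557.5,  72.4]), 21.8, array([557.1,  71.9, 114.4]), np.int64(303))
jar (array([601.3,  36.5]), 29.1, array([604.6,  30.6,  64.2]), np.int64(275))
pan (array([495.2, 308. ]), 58.3, array([494.5, 307.8,  57.8]), np.int64(1977))
purple (array([408.2,  72.3]), 21.4, array([407.9,  71.7,  99.3]), np.int64(303))
yellow (array([ 483.2, -136.3]), 17.8, array([ 482.9, -134.8,  120.8]), np.int64(224))
teal (array([ 624.6, -137.3]), 17.8, array([ 622.8, -136.1,  120.9]), np.int64(222))
dish (array([736.7, 173.2]), 45.3, array([735.4, 173.2,  27.5]), np.int64(1079))
dropper (array([ 718.7, -178.8]), 16.0, array([ 714.2, -174.8,   45.3]), np.int64(169))
stand ((572.8814697265625, 28.290061950683594), (147.13409423828125, 184.18446350097656), 1.8090938329696655) 11.53567136374225
tray ((535.2488403320312, -310.743408203125), (172.15371704101562, 240.97625732421875), 78.44387817382812) 562
tray2 ((535.6124267578125, -313.508056640625), (177.47219848632812, 244.80130004882812), 78.62660217285156) 7165
bal ((475.15936279296875, 310.2541198730469), (161.18406677246094, 220.3221893310547), 83.9522705078125)
```

Run:
```python
import rig;print([n for n in dir(rig) if not n.startswith('_')]); print(getattr(rig,'grip_depth',None))
s=rig.sense();print([k for k in s])
```

```text
['PlanningError', 'capture', 'finish_job', 'grip_depth', 'sense']
18.700000000000003
['time_s', 'joints', 'dq', 'tau', 'eef_pos', 'ee_rot', 'force', 'wrist_torque', 'grip_force', 'grip_width']
```

Request:
{"method": "servo_tool", "body": {
  "commands": [
    [-1,[0,0,-0.04],[0,0,-1]],
    [-1,[0,0,-0.03],[0,0,-1]],
    [-1,[0,0,0],[0,0,-1]],
    [-1,[0,0,0],[0,0,-1]],
    [-1,[0,0,0],[0,0,-1]],
    [-1,[0,0,0],[0,0,-1]],
    [-1,[0,0,0],[0,0,-1]],
    [-1,[0,0,0],[0,0,-1]],
    [-1,[0,0,0],[0,0,-1]],
    [-1,[0,0,0],[0,0,-1]]
  ]
}}

```text
time_s: 0.93
eef_pos: [224.4, -474.4, 262.3]
ee_rot: [-0.0, 0.734, 0.68, 0.0]
force: [-0.0, -0.0, -0.7]
grip_width: 1.003
grip_force: 0.0
```

Request:
{"method": "servo_tool", "body": {
  "commands": [
    [-1,[0.03,0.022,0],[0,0,-0.73]],
    [-1,[0.033,0.024,0],[0,0,0]],
    [-1,[0.033,0.024,0],[0,0,0]],
    [-1,[0.033,0.024,0],[0,0,0]],
    [-1,[0.033,0.024,0],[0,0,0]],
    [-1,[0.033,0.024,0],[0,0,0]],
    [-1,[0.033,0.024,0],[0,0,0]],
    [-1,[0.033,0.024,0],[0,0,0]],
    [-1,[0.033,0.024,0],[0,0,0]],
    [-1,[0.033,0.024,0],[0,0,0]]
  ]
}}

```text
time_s: 1.77
eef_pos: [467.1, -148.7, 262.6]
ee_rot: [-0.0, 0.709, 0.705, -0.0]
force: [0.5, -0.3, -0.2]
grip_width: 1.0
grip_force: 0.0
```

Request:
{"method": "servo_tool", "body": {
  "commands": [
    [-1,[0.033,0.024,0],[0,0,0]],
    [-1,[0.033,0.024,0],[0,0,0]],
    [-1,[0.033,0.024,0],[0,0,0]],
    [-1,[0.033,0.024,0],[0,0,0]],
    [-1,[0,0,0],[0,0,0]],
    [-1,[0,0,0],[0,0,0]]
  ]
}}

```text
time_s: 2.27
eef_pos: [563.5, -17.7, 261.7]
ee_rot: [-0.001, 0.708, 0.706, -0.0]
force: [-0.6, -0.4, -0.7]
grip_width: 0.999
grip_force: 0.0
```

Run:
```python
from rig import *
from h import *
s=sense();T=tool(s);c=capture("wrist");Q=cloud(c,T);Z=Q[...,2];print(np.round(T,3).tolist(),np.round(s["joints"],3))
cv2.imwrite("pics/w1.png",c["pixels"][...,::-1])
for n,xy,lo,hi,r in(("round",(559,-15.5),125,145,40),("square",(557,72),105,125,35),("jar",(604,30),58,72,24)):
    m=(Z>lo)&(Z<hi)&(np.hypot(Q[...,0]-xy[0],Q[...,1]-xy[1])<r)
    print(n,enc(Q,m) if m.any() else None)
```

```text
[[0.002, 1.0, -0.002, 563.453], [1.0, -0.002, 0.0, -17.672], [0.0, -0.002, -1.0, 261.746], [0.0, 0.0, 0.0, 1.0]] [-0.239  0.365  1.248 -0.     1.53  -0.237]
round (array([560.4, -17.3]), 17.8, array([560.9, -15.6, 136.8]), np.int64(1126))
square (array([557.4,  70.2]), 21.7, array([557.5,  70.5, 115. ]), np.int64(1761))
jar (array([606. ,  28.3]), 21.8, array([605.7,  28.8,  64.8]), np.int64(1233))
```

View pics/w1.png

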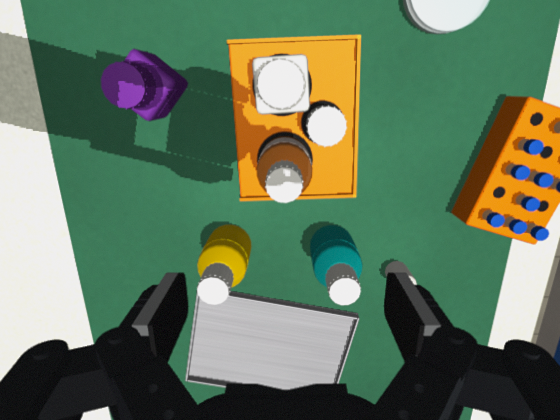

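The wrist view shows the round cap at (284,183), the square cap at (280,83) and the jar lid at (325,123). It agrees with the top camera to about 2 mm.

Request:
{"method": "servo_tool", "body": {
  "commands": [
    [-0.4,[0.001,-0.003,0.035],[0,0,0]],
    [-0.4,[0,0,0.035],[0,0,0]],
    [-0.4,[0,0,0.035],[0,0,0]],
    [-0.4,[0,0,0.025],[0,0,0]],
    [-0.4,[0,0,0.02],[0,0,0]],
    [-0.4,[0,0,0.012],[0,0,0]],
    [-0.4,[0,0,0],[0,0,0]],
    [-0.4,[0,0,0],[0,0,0]]
  ],
  "squeeze": 40
}}

```text
time_s: 2.98
eef_pos: [559.7, -19.2, 101.0]
ee_rot: [-0.0, 0.71, 0.705, -0.0]
force: [0.6, -0.2, 0.6]
grip_width: 0.7
grip_force: 0.0
```

Request:
{"method": "servo_tool", "body": {
  "commands": [
    [1,[0,0,0],[0,0,0]],
    [1,[0,0,0],[0,0,0]],
    [1,[0,0,0],[0,0,0]],
    [1,[0,0,0],[0,0,0]],
    [1,[0,0,0],[0,0,0]],
    [1,[0,0,0],[0,0,0]],
    [1,[0,0,0],[0,0,0]],
    [1,[0,0,0],[0,0,0]],
    [1,[0,0,0],[0,0,0]],
    [1,[0,0,0],[0,0,0]]
  ]
}}

```text
time_s: 3.82
eef_pos: [560.1, -18.2, 100.7]
ee_rot: [-0.0, 0.709, 0.705, -0.0]
force: [0.5, 1.1, -0.1]
grip_width: -0.0
grip_force: 0.0
```

Run:
```python
from rig import *
from h import *
s=sense();T=tool(s);print(s["grip_width"],s["grip_force"],s["eef_pos"],s["joints"])
a=capture("side");cv2.imwrite("pics/s2.png",cv2.resize(a["pixels"][120:330,150:430,::-1],None,fx=2,fy=2))
b=capture("top");cv2.imwrite("pics/t2.png",cv2.resize(b["pixels"][140:300,180:400,::-1],None,fx=3,fy=3))
```

```text
-0.00037740148454375313 0.0 [560.11982355 -18.15263095 100.66527304] [-2.41445225e-01  4.75172908e-01  1.51365173e+00  7.54120766e-06
  1.15283460e+00 -2.36106909e-01]
```

View pics/s2.png

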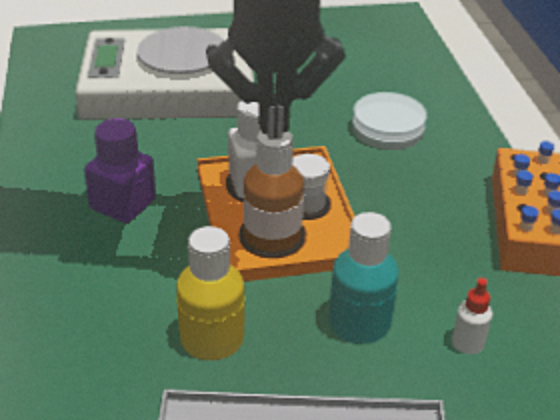

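View pics/t2.png

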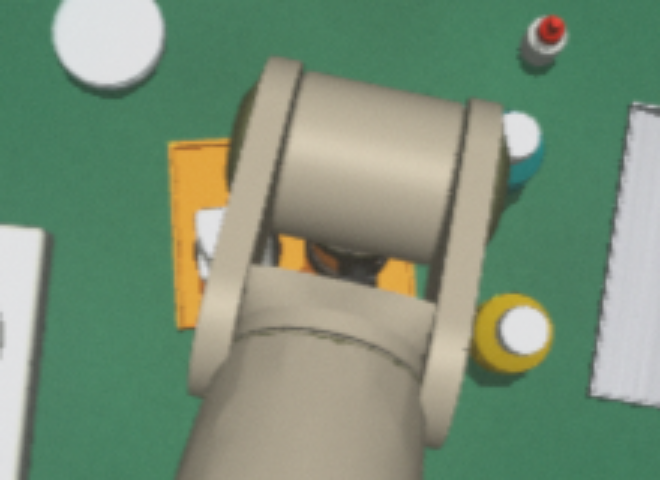

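The side view shows the shut fingers at about (275,115), behind the amber cap at (275,140). They are not on the cap. I'll measure where the fingertips really are.

Run:
```python
from rig import *
from h import *
c=capture("side");Q=cloud(c)
for v in range(160,200,3):
    print(v,[(u,*np.round(Q[v,u]).astype(int).tolist(),int(c["pixels"][v,u].mean())) for u in (280,284,287,290,294) if np.isfinite(Q[v,u,0])])
s=sense();c=capture("wrist");Q=cloud(c,tool(s));Z=Q[...,2]
for n,xy,lo,hi,r in(("round",(559,-15.5),125,145,40),("square",(557,72),105,125,35)):
    m=(Z>lo)&(Z<hi)&(np.hypot(Q[...,0]-xy[0],Q[...,1]-xy[1])<r)
    print(n,enc(Q,m) if m.any() else None)
cv2.imwrite("pics/w3.png",c["pixels"][...,::-1])
```

```text
160 [(280, 546, -37, 212, 56), (284, 553, -34, 210, 59), (287, 620, 304, 2, 108), (290, 566, -26, 204, 49), (294, 571, -36, 210, 56)]
163 [(280, 546, -32, 203, 49), (284, 554, -30, 201, 49), (287, 618, 290, 1, 86), (290, 565, -30, 200, 57), (294, 573, -29, 199, 48)]
166 [(280, 547, -26, 193, 47), (284, 554, -28, 194, 49), (287, 615, 276, 1, 74), (290, 565, -30, 194, 51), (294, 573, -28, 192, 56)]
169 [(280, 548, -23, 185, 49), (284, 554, -30, 188, 50), (287, 562, -15, 179, 56), (290, 566, -28, 187, 42), (294, 573, -30, 187, 46)]
172 [(280, 548, -27, 181, 35), (284, 554, -29, 182, 45), (287, 561, -24, 178, 41), (290, 566, -25, 178, 55), (294, 573, -31, 182, 48)]
175 [(280, 548, -23, 172, 40), (284, 556, -24, 172, 68), (287, 560, -27, 173, 50), (290, 566, -28, 174, 88), (294, 574, -23, 170, 59)]
178 [(280, 549, -21, 164, 40), (284, 556, -24, 165, 68), (287, 561, -26, 166, 57), (290, 566, -28, 167, 84), (294, 574, -25, 164, 63)]
181 [(280, 549, -21, 157, 46), (284, 555, -27, 161, 79), (287, 561, -28, 161, 56), (290, 566, -28, 160, 89), (294, 575, -24, 157, 69)]
184 [(280, 560, 49, 102, 
[... 266 characters left out ...]
 138, 157), (284, 556, -23, 137, 160), (287, 561, -28, 140, 165), (290, 567, -27, 139, 152), (294, 575, -27, 138, 222)]
193 [(280, 548, -25, 133, 99), (284, 555, -30, 136, 99), (287, 560, -34, 137, 120), (290, 566, -34, 137, 107), (294, 575, -29, 133, 123)]
196 [(280, 548, -27, 127, 104), (284, 555, -32, 130, 104), (287, 560, -34, 131, 105), (290, 566, -35, 131, 113), (294, 575, -30, 126, 112)]
199 [(280, 549, -25, 118, 104), (284, 555, -32, 123, 105), (287, 560, -37, 126, 109), (290, 566, -34, 123, 109), (294, 575, -29, 119, 106)]
round (array([561., -17.]), 18.0, array([561.5,  -6.9, 136.6]), np.int64(2132))
square (array([557.8,  70.3]), 21.9, array([557.8,  71. , 115. ]), np.int64(6973))
```

View pics/w3.png

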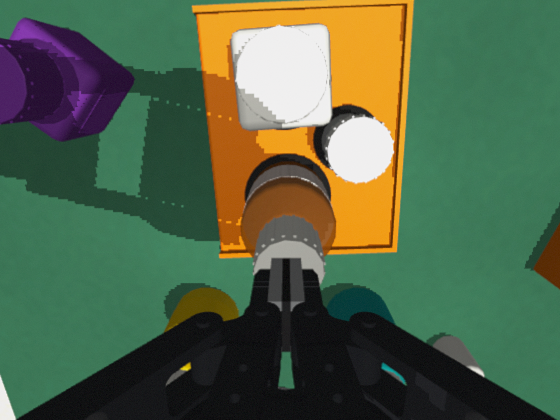

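The fingers are directly over the cap at x=561, y=-17, but their tips are at z≈141, about 40 mm above the reported TCP height. The lateral position is right. I'll open in place and go about 37 mm lower while watching the force.

Request:
{"method": "servo_tool", "body": {
  "commands": [
    [-0.4,[0,0,0],[0,0,0]],
    [-0.4,[0,0,0],[0,0,0]],
    [-0.4,[0,0,0],[0,0,0]],
    [-0.4,[0,0,0],[0,0,0]],
    [-0.4,[0,0,0],[0,0,0]],
    [-0.4,[0,0,0],[0,0,0]],
    [-0.4,[0,0,0.008],[0,0,0]],
    [-0.4,[0,0,0.008],[0,0,0]],
    [-0.4,[0,0,0.005],[0,0,0]],
    [-0.4,[0,0,0],[0,0,0]]
  ]
}}

```text
time_s: 4.85
eef_pos: [559.2, -18.0, 77.9]
ee_rot: [-0.001, 0.709, 0.705, -0.001]
force: [-0.3, -0.4, -0.5]
grip_width: 0.697
grip_force: 0.0
```

Request:
{"method": "servo_tool", "body": {
  "commands": [
    [-0.4,[0,0,0.008],[0,0,0]],
    [-0.4,[0,0,0.005],[0,0,0]],
    [-0.4,[0,0,0.003],[0,0,0]],
    [-0.4,[0,0,0],[0,0,0]],
    [1,[0,0,0],[0,0,0]],
    [1,[0,0,0],[0,0,0]],
    [1,[0,0,0],[0,0,0]],
    [1,[0,0,0],[0,0,0]],
    [1,[0,0,0],[0,0,0]],
    [1,[0,0,0],[0,0,0]]
  ]
}}

```text
time_s: 5.68
eef_pos: [560.5, -18.2, 64.1]
ee_rot: [0.0, 0.709, 0.705, 0.0]
force: [1.3, -0.5, 2.3]
grip_width: 0.387
grip_force: 39.8
```

Request:
{"method": "servo_tool", "body": {
  "commands": [
    [1,[0,0,-0.005],[0,0,0]],
    [1,[0,0,-0.01],[0,0,0]],
    [1,[0,0,-0.02],[0,0,0]],
    [1,[0,0,-0.025],[0,0,0]],
    [1,[0,0,-0.025],[0,0,0]],
    [1,[0,0,-0.025],[0,0,0]],
    [1,[0,0,-0.02],[0,0,0]],
    [1,[0,0,-0.01],[0,0,0]],
    [1,[0,0,0],[0,0,0]]
  ]
}}

```text
time_s: 6.43
eef_pos: [560.8, -18.3, 205.9]
ee_rot: [0.002, 0.709, 0.705, 0.001]
force: [-0.2, 0.1, -2.4]
grip_width: 0.385
grip_force: 40.5
```

Request:
{"method": "servo_tool", "body": {
  "commands": [
    [1,[-0.01,0,0],[0,0,0]],
    [1,[-0.02,0,0],[0,0,0]],
    [1,[-0.025,0.002,0],[0,0,0]],
    [1,[-0.025,0.002,0],[0,0,0]],
    [1,[-0.025,0.002,0],[0,0,0]],
    [1,[-0.025,0.003,0],[0,0,0]],
    [1,[-0.025,0.003,0],[0,0,0]],
    [1,[-0.025,0.003,0],[0,0,0]],
    [1,[-0.025,0.003,0],[0,0,0]],
    [1,[-0.025,0.003,0],[0,0,0]]
  ]
}}

```text
time_s: 7.27
eef_pos: [578.9, -249.9, 201.4]
ee_rot: [-0.002, 0.709, 0.705, -0.0]
force: [-0.1, 1.1, -4.2]
grip_width: 0.385
grip_force: 40.4
```

Request:
{"method": "servo_tool", "body": {
  "commands": [
    [1,[-0.025,0.003,0],[0,0,0]],
    [1,[-0.025,0,0],[0,0,0]],
    [1,[-0.015,0,0],[0,0,0]],
    [1,[-0.008,0,0],[0,0,0]],
    [1,[0,0,0.01],[0,0,0]],
    [1,[0,0,0.02],[0,0,0]],
    [1,[0,0,0.025],[0,0,0]],
    [1,[0,0,0.025],[0,0,0]],
    [1,[0,0,0],[0,0,0]],
    [1,[0,0,0],[0,0,0]]
  ]
}}

```text
time_s: 8.1
eef_pos: [581.9, -319.9, 122.3]
ee_rot: [-0.002, 0.709, 0.706, -0.0]
force: [0.5, -0.4, -2.8]
grip_width: 0.385
grip_force: 40.8
```

Run:
```python
from rig import *
from h import *
s=sense();print(s["eef_pos"],s["grip_force"])
a=capture("side");cv2.imwrite("pics/s4.png",a["pixels"][...,::-1])
```

```text
[ 581.94263115 -319.92276624  122.29914647] 40.808477997779846
```

View pics/s4.png

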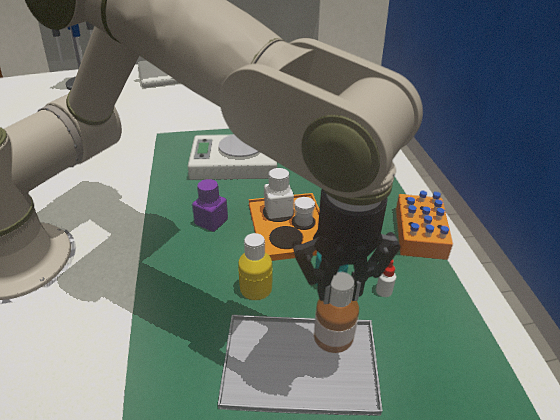

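The bottle hangs upright over the tray at (337,310). Lowering it.

Request:
{"method": "servo_tool", "body": {
  "commands": [
    [1,[0,0,0.02],[0,0,0]],
    [1,[0,0,0.02],[0,0,0]],
    [1,[0,0,0.015],[0,0,0]],
    [1,[0,0,0.008],[0,0,0]],
    [1,[0,0,0.003],[0,0,0]],
    [1,[0,0,0.001],[0,0,0]],
    [1,[0,0,0.001],[0,0,0]],
    [1,[0,0,0],[0,0,0]],
    [1,[0,0,0],[0,0,0]]
  ]
}}

```text
time_s: 8.9
eef_pos: [582.9, -321.5, 56.7]
ee_rot: [0.001, 0.709, 0.705, 0.0]
force: [0.3, 0.4, -3.8]
grip_width: 0.388
grip_force: 40.9
```

Request:
{"method": "servo_tool", "body": {
  "commands": [
    [1,[0,0,0.001],[0,0,0]],
    [1,[0,0,0],[0,0,0]],
    [1,[0,0,0],[0,0,0]]
  ]
}}

```text
time_s: 9.15
eef_pos: [582.5, -321.3, 54.8]
ee_rot: [0.0, 0.709, 0.705, -0.0]
force: [0.0, -0.4, -3.4]
grip_width: 0.385
grip_force: 40.9
```

Request:
{"method": "servo_tool", "body": {
  "commands": [
    [1,[0,0,0.001],[0,0,0]],
    [1,[0,0,0.001],[0,0,0]],
    [1,[0,0,0.001],[0,0,0]],
    [1,[0,0,0],[0,0,0]],
    [1,[0,0,0],[0,0,0]]
  ]
}}

```text
time_s: 9.57
eef_pos: [582.7, -321.4, 52.1]
ee_rot: [0.0, 0.709, 0.705, 0.0]
force: [-1.3, -0.5, 0.8]
grip_width: 0.387
grip_force: 41.2
```

Request:
{"method": "servo_tool", "body": {
  "commands": [
    [-0.4,[0,0,0],[0,0,0]],
    [-0.4,[0,0,0],[0,0,0]],
    [-0.4,[0,0,0],[0,0,0]],
    [-0.4,[0,0,0],[0,0,0]],
    [-0.4,[0,0,-0.01],[0,0,0]],
    [-0.4,[0,0,-0.02],[0,0,0]],
    [-0.4,[0,0,-0.03],[0,0,0]],
    [-0.4,[0,0,-0.04],[0,0,0]],
    [-0.4,[0,0,-0.03],[0,0,0]],
    [-0.4,[0,0,-0.01],[0,0,0]]
  ]
}}

```text
time_s: 10.4
eef_pos: [583.8, -322.2, 198.4]
ee_rot: [0.005, 0.709, 0.705, 0.001]
force: [0.6, 0.7, 0.6]
grip_width: 0.699
grip_force: 0.0
```

Request:
{"method": "servo_tool", "body": {
  "commands": [
    [-0.4,[0.04,0,0],[0,0,0]],
    [-0.4,[0.04,0,0],[0,0,0]],
    [-0.4,[0.04,-0.005,0],[0,0,0]],
    [-0.4,[0.04,-0.005,0],[0,0,0]],
    [-0.4,[0.04,-0.005,0],[0,0,0]],
    [-0.4,[0.04,-0.005,0],[0,0,0]],
    [-0.4,[0.04,-0.005,0],[0,0,0]],
    [-0.4,[0.04,0,0],[0,0,0]],
    [-0.4,[0.04,0,0],[0,0,0]],
    [-0.4,[0.032,0,0],[0,0,0]]
  ]
}}

```text
time_s: 11.23
eef_pos: [559.1, 73.6, 192.3]
ee_rot: [0.0, 0.709, 0.706, 0.0]
force: [0.5, -1.4, 0.0]
grip_width: 0.698
grip_force: 0.0
```

Run:
```python
from rig import *
from h import *
c=capture("top");Q=cloud(c);Z=Q[...,2]
m=(Z>100)&(Z<135)&(np.hypot(Q[...,0]-584,Q[...,1]+321)<45)
print("round on tray",enc(Q,m) if m.any() else None, sense()["eef_pos"])
```

```text
round on tray (array([ 582. , -318.7]), 17.7, array([ 580.7, -315.6,  123.4]), np.int64(249)) [558.77269121  78.11877734 192.26911241]
```

Request:
{"method": "servo_tool", "body": {
  "commands": [
    [-0.4,[0,0,0.035],[0,0,0]],
    [-0.4,[0,0,0.03],[0,0,0]],
    [-0.4,[0,0,0],[0,0,0]],
    [-0.4,[0,0,0],[0,0,0]],
    [-0.4,[0,0,0],[0,0,0]],
    [-0.4,[0,0,0],[0,0,0]]
  ]
}}

```text
time_s: 11.78
eef_pos: [560.7, 70.5, 128.9]
ee_rot: [0.001, 0.709, 0.705, 0.001]
force: [-0.8, -0.2, -0.2]
grip_width: 0.7
grip_force: 0.0
```

Request:
{"method": "servo_tool", "body": {
  "commands": [
    [-0.4,[0,-0.003,0.03],[0,0,0]],
    [-0.4,[0,0,0.025],[0,0,0]],
    [-0.4,[0,0,0.015],[0,0,0]],
    [-0.4,[0,0,0.01],[0,0,0]],
    [-0.4,[0,0,0.005],[0,0,0]],
    [-0.4,[0,0,0],[0,0,0]],
    [-0.4,[0,0,0],[0,0,0]]
  ]
}}

```text
time_s: 12.37
eef_pos: [557.4, 70.8, 42.9]
ee_rot: [0.001, 0.709, 0.705, 0.001]
force: [0.2, -0.2, -0.0]
grip_width: 0.7
grip_force: 0.0
```

Request:
{"method": "servo_tool", "body": {
  "commands": [
    [1,[0,0,0],[0,0,0]],
    [1,[0,0,0],[0,0,0]],
    [1,[0,0,0],[0,0,0]],
    [1,[0,0,0],[0,0,0]],
    [1,[0,0,0],[0,0,0]],
    [1,[0,0,0],[0,0,0]],
    [1,[0,0,0],[0,0,0]]
  ]
}}

```text
time_s: 12.95
eef_pos: [557.5, 70.8, 43.0]
ee_rot: [0.001, 0.709, 0.705, 0.001]
force: [-0.0, -0.3, 7.1]
grip_width: 0.483
grip_force: 40.5
```

Request:
{"method": "servo_tool", "body": {
  "commands": [
    [1,[0,0,-0.005],[0,0,0]],
    [1,[0,0,-0.01],[0,0,0]],
    [1,[0,0,-0.02],[0,0,0]],
    [1,[0,0,-0.025],[0,0,0]],
    [1,[0,0,-0.025],[0,0,0]],
    [1,[0,0,-0.025],[0,0,0]],
    [1,[0,0,-0.02],[0,0,0]],
    [1,[0,0,-0.015],[0,0,0]],
    [1,[0,0,-0.005],[0,0,0]],
    [1,[-0.01,0,0],[0,0,0]]
  ]
}}

```text
time_s: 13.78
eef_pos: [556.8, 61.7, 193.0]
ee_rot: [0.001, 0.708, 0.706, 0.001]
force: [0.1, 0.3, -2.1]
grip_width: 0.484
grip_force: 41.5
```

Request:
{"method": "servo_tool", "body": {
  "commands": [
    [1,[-0.02,-0.003,0],[0,0,0]],
    [1,[-0.025,-0.005,0],[0,0,0]],
    [1,[-0.025,-0.005,0],[0,0,0]],
    [1,[-0.025,-0.005,0],[0,0,0]],
    [1,[-0.025,-0.005,0],[0,0,0]],
    [1,[-0.025,-0.005,0],[0,0,0]],
    [1,[-0.025,-0.005,0],[0,0,0]],
    [1,[-0.025,-0.005,0],[0,0,0]],
    [1,[-0.025,-0.005,0],[0,0,0]],
    [1,[-0.025,-0.005,0],[0,0,0]]
  ]
}}

```text
time_s: 14.62
eef_pos: [506.0, -185.4, 190.4]
ee_rot: [-0.001, 0.709, 0.705, -0.0]
force: [0.5, 0.6, -1.8]
grip_width: 0.478
grip_force: 41.5
```

Request:
{"method": "servo_tool", "body": {
  "commands": [
    [1,[-0.025,-0.005,0],[0,0,0]],
    [1,[-0.025,-0.005,0],[0,0,0]],
    [1,[-0.025,-0.005,0],[0,0,0]],
    [1,[-0.025,-0.005,0],[0,0,0]],
    [1,[-0.012,-0.003,0],[0,0,0]],
    [1,[-0.005,0,0],[0,0,0]],
    [1,[0,0,0.01],[0,0,0]],
    [1,[0,0,0.02],[0,0,0]],
    [1,[0,0,0],[0,0,0]],
    [1,[0,0,0],[0,0,0]]
  ]
}}

```text
time_s: 15.45
eef_pos: [483.4, -299.2, 160.6]
ee_rot: [-0.001, 0.709, 0.706, 0.0]
force: [0.7, -0.9, -1.7]
grip_width: 0.482
grip_force: 41.6
```

Request:
{"method": "servo_tool", "body": {
  "commands": [
    [1,[0,0,0.025],[0,0,0]],
    [1,[0,0,0.025],[0,0,0]],
    [1,[0,0,0.025],[0,0,0]],
    [1,[0,0,0.025],[0,0,0]],
    [1,[0,0,0.015],[0,0,0]],
    [1,[0,0,0.008],[0,0,0]],
    [1,[0,0,0.003],[0,0,0]],
    [1,[0,0,0.001],[0,0,0]],
    [1,[0,0,0],[0,0,0]],
    [1,[0,0,0],[0,0,0]]
  ]
}}

```text
time_s: 16.28
eef_pos: [484.2, -301.2, 35.9]
ee_rot: [0.001, 0.709, 0.705, 0.0]
force: [0.6, -0.1, -1.2]
grip_width: 0.482
grip_force: 41.7
```

Request:
{"method": "servo_tool", "body": {
  "commands": [
    [1,[0,0,0.001],[0,0,0]],
    [1,[0,0,0],[0,0,0]],
    [1,[0,0,0],[0,0,0]]
  ]
}}

```text
time_s: 16.53
eef_pos: [483.7, -300.9, 34.0]
ee_rot: [0.0, 0.709, 0.705, 0.0]
force: [-0.1, -0.2, -2.5]
grip_width: 0.479
grip_force: 41.7
```

Request:
{"method": "servo_tool", "body": {
  "commands": [
    [1,[0,0,0.001],[0,0,0]],
    [1,[0,0,0.001],[0,0,0]],
    [1,[0,0,0.001],[0,0,0]],
    [1,[0,0,0],[0,0,0]],
    [1,[0,0,0],[0,0,0]]
  ]
}}

```text
time_s: 16.95
eef_pos: [483.7, -300.9, 31.0]
ee_rot: [0.0, 0.709, 0.705, -0.0]
force: [-1.3, 1.8, 1.9]
grip_width: 0.485
grip_force: 41.9
```

Request:
{"method": "servo_tool", "body": {
  "commands": [
    [-0.4,[0,0,0],[0,0,0]],
    [-0.4,[0,0,0],[0,0,0]],
    [-0.4,[0,0,0],[0,0,0]],
    [-0.4,[0,0,0],[0,0,0]],
    [-0.4,[0,0,-0.01],[0,0,0]],
    [-0.4,[0,0,-0.03],[0,0,0]],
    [-0.4,[0,0,-0.04],[0,0,0]],
    [-0.4,[0,0,-0.04],[0,0,0]],
    [-0.4,[0,0,-0.03],[0,0,0]],
    [-0.4,[0,0,-0.01],[0,0,0]]
  ]
}}

```text
time_s: 17.78
eef_pos: [484.9, -301.8, 196.7]
ee_rot: [0.004, 0.709, 0.705, 0.0]
force: [-0.1, -0.0, 0.4]
grip_width: 0.699
grip_force: 0.0
```

Request:
{"method": "servo_tool", "body": {
  "commands": [
    [-0.4,[0.033,0.012,0],[0,0,0]],
    [-0.4,[0.033,0.012,0],[0,0,0]],
    [-0.4,[0.033,0.012,0],[0,0,0]],
    [-0.4,[0.033,0.012,0],[0,0,0]],
    [-0.4,[0.033,0.012,0],[0,0,0]],
    [-0.4,[0.033,0.012,0],[0,0,0]],
    [-0.4,[0.033,0.012,0],[0,0,0]],
    [-0.4,[0.033,0.012,0],[0,0,0]],
    [-0.4,[0.033,0.012,0],[0,0,0]],
    [-0.4,[0.033,0.012,0],[0,0,0]]
  ]
}}

```text
time_s: 18.62
eef_pos: [605.5, 30.4, 190.8]
ee_rot: [-0.0, 0.709, 0.705, -0.0]
force: [0.8, 0.0, 0.1]
grip_width: 0.698
grip_force: 0.0
```

Request:
{"method": "servo_tool", "body": {
  "commands": [
    [-0.4,[0,0,0.03],[0,0,0]],
    [-0.4,[0,0,0.03],[0,0,0]],
    [-0.4,[0,0,0.03],[0,0,0]],
    [-0.4,[0,0,0],[0,0,0]],
    [-0.4,[0,0,0],[0,0,0]],
    [-0.4,[0,0,0],[0,0,0]]
  ]
}}

```text
time_s: 19.12
eef_pos: [606.3, 28.4, 102.8]
ee_rot: [0.001, 0.709, 0.705, 0.001]
force: [0.4, 0.2, 0.3]
grip_width: 0.698
grip_force: 0.0
```

Run:
```python
from rig import *
from h import *
s=sense();c=capture("wrist");Q=cloud(c,tool(s));Z=Q[...,2];print(s["eef_pos"])
m=(Z>58)&(Z<72)&(np.hypot(Q[...,0]-605,Q[...,1]-29)<30)
print("jar",enc(Q,m) if m.any() else None)
cc=capture("top");Q=cloud(cc);Z=Q[...,2]
for n,xy,lo,hi in(("round",(582,-319),100,135),("square",(484,-301),80,115)):
    m=(Z>lo)&(Z<hi)&(np.hypot(Q[...,0]-xy[0],Q[...,1]-xy[1])<40);print(n,enc(Q,m) if m.any() else None)
cv2.imwrite("pics/w5.png",np.hstack([cv2.resize(c["pixels"],(400,300)),cv2.resize(cc["pixels"],(400,300))])[...,::-1])
```

```text
[606.30387476  28.3568215  102.77827629]
jar (array([606.2,  27.9]), 22.1, array([606.5,  29.6,  64.9]), np.int64(2938))
round (array([ 581.9, -318.2]), 17.7, array([ 580.8, -315.9,  123.4]), np.int64(251))
square (array([ 483.1, -299. ]), 21.9, array([ 482.7, -296.4,  101.4]), np.int64(350))
```

View pics/w5.png

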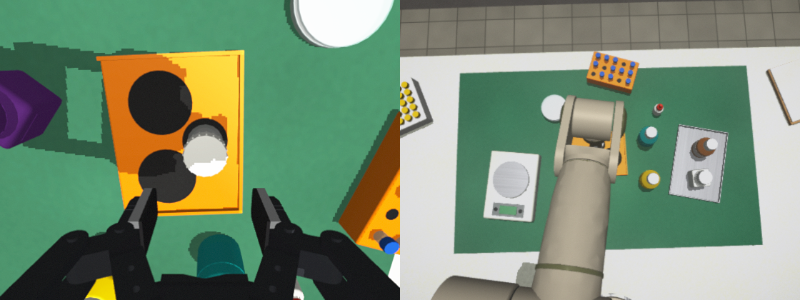

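The wrist view (left) has the jar lid centred at (205,155) with both front pads bare. The top view (right) shows both bottles upright in the tray.

Request:
{"method": "servo_tool", "body": {
  "commands": [
    [-0.4,[0,0,0.03],[0,0,0]],
    [-0.4,[0,0,0.03],[0,0,0]],
    [-0.4,[0,0,0.02],[0,0,0]],
    [-0.4,[0,0,0.012],[0,0,0]],
    [-0.4,[0,0,0.006],[0,0,0]],
    [-0.4,[0,0,0],[0,0,0]],
    [-0.4,[0,0,0],[0,0,0]]
  ],
  "squeeze": 25
}}

```text
time_s: 19.8
eef_pos: [606.3, 28.5, 4.2]
ee_rot: [0.001, 0.709, 0.705, 0.001]
force: [0.8, 0.2, -0.6]
grip_width: 0.696
grip_force: 0.0
```

Request:
{"method": "servo_tool", "body": {
  "commands": [
    [1,[0,0,0],[0,0,0]],
    [1,[0,0,0],[0,0,0]],
    [1,[0,0,0],[0,0,0]],
    [1,[0,0,0],[0,0,0]],
    [1,[0,0,0],[0,0,0]],
    [1,[0,0,0],[0,0,0]],
    [1,[0,0,0],[0,0,0]]
  ]
}}

```text
time_s: 20.38
eef_pos: [606.3, 28.5, 4.3]
ee_rot: [0.001, 0.709, 0.705, 0.001]
force: [-0.8, -0.5, 6.9]
grip_width: 0.482
grip_force: 24.8
```

Request:
{"method": "servo_tool", "body": {
  "commands": [
    [1,[0,0,-0.004],[0,0,0]],
    [1,[0,0,-0.01],[0,0,0]],
    [1,[0,0,-0.02],[0,0,0]],
    [1,[0,0,-0.022],[0,0,0]],
    [1,[0,0,-0.022],[0,0,0]],
    [1,[0,0,-0.018],[0,0,0]],
    [1,[0,0,-0.01],[0,0,0]],
    [1,[0.01,-0.004,0],[0,0,0]],
    [1,[0.02,-0.008,0],[0,0,0]],
    [1,[0.02,-0.008,0],[0,0,0]]
  ]
}}

```text
time_s: 21.22
eef_pos: [584.5, 79.6, 107.6]
ee_rot: [-0.001, 0.709, 0.705, -0.001]
force: [-0.7, 0.5, -0.1]
grip_width: 0.48
grip_force: 25.6
```

Request:
{"method": "servo_tool", "body": {
  "commands": [
    [1,[0.022,-0.009,0],[0,0,0]],
    [1,[0.022,-0.009,0],[0,0,0]],
    [1,[0.022,-0.009,0],[0,0,0]],
    [1,[0.022,-0.009,0],[0,0,0]],
    [1,[0.022,-0.009,0],[0,0,0]],
    [1,[0.022,-0.009,0],[0,0,0]],
    [1,[0.022,-0.009,0],[0,0,0]],
    [1,[0.022,-0.009,0],[0,0,0]],
    [1,[0.022,-0.009,0],[0,0,0]],
    [1,[0.018,-0.006,0],[0,0,0]]
  ]
}}

```text
time_s: 22.05
eef_pos: [497.7, 297.0, 107.5]
ee_rot: [-0.001, 0.709, 0.706, -0.001]
force: [0.6, 0.0, -0.6]
grip_width: 0.478
grip_force: 25.6
```

Request:
{"method": "servo_tool", "body": {
  "commands": [
    [1,[0.01,-0.004,0],[0,0,0]],
    [1,[0.004,0,0],[0,0,0]],
    [1,[0,0,0],[0,0,0]],
    [1,[0,0,0],[0,0,0]],
    [1,[0,0,0],[0,0,0]]
  ]
}}

```text
time_s: 22.47
eef_pos: [496.2, 308.3, 108.5]
ee_rot: [0.0, 0.709, 0.705, -0.0]
force: [-0.4, 0.3, -1.5]
grip_width: 0.481
grip_force: 25.6
```

Run:
```python
from rig import *
from h import *
s=sense();c=capture("wrist");Q=cloud(c,tool(s));Z=Q[...,2];print(s["eef_pos"])
m=(Z>54)&(Z<63)&(np.hypot(Q[...,0]-495,Q[...,1]-308)<75);print(m.sum())
g=m.astype(np.uint8)
if m.any():
    p=Q[m][:,:2].astype(np.float32)
    h=cv2.convexHull(p)[:,0]; r=np.hypot(*(h-[495,308]).T); h=h[r>50]
    A=np.c_[2*h,np.ones(len(h))];x=np.linalg.lstsq(A,(h**2).sum(1),rcond=None)[0];print(x[:2],np.sqrt(x[2]+x[0]**2+x[1]**2),np.median(Z[m]),len(h))
cv2.imwrite("pics/w6.png",c["pixels"][...,::-1])
```

```text
[496.24625396 308.28079262 108.49119937]
15063
[496.07078816 307.7514585 ] 57.64097464749399 57.9071322684039 56
```

View pics/w6.png

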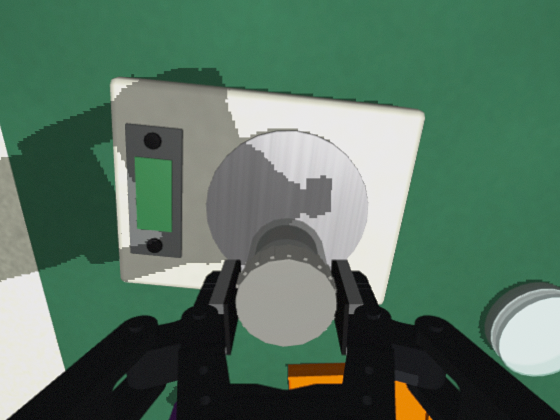

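The jar, with its lid at (287,302), hangs above the pan. The measured pan middle (496.1, 307.8) matches the TCP. Lowering gently.

Request:
{"method": "servo_tool", "body": {
  "commands": [
    [1,[0,0,0.02],[0,0,0]],
    [1,[0,0,0.018],[0,0,0]],
    [1,[0,0,0.011],[0,0,0]],
    [1,[0,0,0.006],[0,0,0]],
    [1,[0,0,0.002],[0,0,0]],
    [1,[0,0,0.001],[0,0,0]],
    [1,[0,0,0],[0,0,0]],
    [1,[0,0,0.001],[0,0,0]],
    [1,[0,0,0],[0,0,0]],
    [1,[0,0,0],[0,0,0]]
  ]
}}

```text
time_s: 23.35
eef_pos: [496.1, 309.3, 50.1]
ee_rot: [0.0, 0.709, 0.705, 0.0]
force: [0.1, -0.3, -0.9]
grip_width: 0.481
grip_force: 25.6
```

Request:
{"method": "servo_tool", "body": {
  "commands": [
    [1,[0,0,0.0007],[0,0,0]],
    [1,[0,0,0.0007],[0,0,0]],
    [1,[0,0,0],[0,0,0]],
    [1,[0,0,0],[0,0,0]]
  ]
}}

```text
time_s: 23.68
eef_pos: [495.9, 309.2, 48.3]
ee_rot: [-0.0, 0.709, 0.705, -0.0]
force: [-0.0, 0.4, -0.2]
grip_width: 0.48
grip_force: 25.6
```

Request:
{"method": "servo_tool", "body": {
  "commands": [
    [1,[0,0,0.0006],[0,0,0]],
    [1,[0,0,0],[0,0,0]],
    [1,[0,0,0],[0,0,0]]
  ]
}}

```text
time_s: 23.93
eef_pos: [495.9, 309.2, 47.7]
ee_rot: [-0.0, 0.709, 0.705, -0.0]
force: [0.4, 0.9, -0.3]
grip_width: 0.479
grip_force: 25.6
```

Request:
{"method": "servo_tool", "body": {
  "commands": [
    [1,[0,0,0.0006],[0,0,0]],
    [1,[0,0,0],[0,0,0]],
    [1,[0,0,0],[0,0,0]]
  ]
}}

```text
time_s: 24.18
eef_pos: [496.0, 309.3, 47.3]
ee_rot: [0.0, 0.709, 0.705, 0.0]
force: [-0.3, 0.5, 1.5]
grip_width: 0.476
grip_force: 25.8
```

Request:
{"method": "servo_tool", "body": {
  "commands": [
    [0.0,[0,0,0],[0,0,0]],
    [-0.4,[0,0,0],[0,0,0]],
    [-0.4,[0,0,0],[0,0,0]],
    [-0.4,[0,0,0],[0,0,0]],
    [-0.4,[0,0,0],[0,0,0]],
    [-0.4,[0,0,-0.01],[0,0,0]],
    [-0.4,[0,0,-0.03],[0,0,0]],
    [-0.4,[0,0,-0.04],[0,0,0]],
    [-0.4,[0,0,-0.04],[0,0,0]],
    [-0.4,[0,0,-0.03],[0,0,0]]
  ]
}}

```text
time_s: 25.02
eef_pos: [496.2, 309.4, 201.5]
ee_rot: [0.001, 0.709, 0.705, 0.002]
force: [0.8, -0.2, -0.4]
grip_width: 0.696
grip_force: 0.0
```

Request:
{"method": "servo_tool", "body": {
  "commands": [
    [-0.4,[-0.039,0.0,0],[0,0,0]],
    [-0.4,[-0.039,0,0],[0,0,0]],
    [-0.4,[-0.039,0.006,0],[0,0,0]],
    [-0.4,[-0.039,0.006,0],[0,0,0]],
    [-0.4,[-0.039,0.006,0],[0,0,0]],
    [-0.4,[-0.039,0.006,0],[0,0,0]],
    [-0.4,[-0.039,0.006,0],[0,0,0]],
    [-0.4,[-0.039,0.006,0],[0,0,0]],
    [-0.4,[-0.039,0.006,0],[0,0,0]],
    [-0.4,[-0.039,0.006,0],[0,0,0]]
  ]
}}

```text
time_s: 25.85
eef_pos: [541.7, -83.1, 198.1]
ee_rot: [0.0, 0.709, 0.705, 0.0]
force: [1.0, -0.0, -0.6]
grip_width: 0.704
grip_force: 0.0
```

Request:
{"method": "servo_tool", "body": {
  "commands": [
    [-0.4,[-0.039,0.008,0],[0,0,0]],
    [-0.4,[-0.039,0.008,0],[0,0,0]],
    [-0.4,[-0.039,0.008,0],[0,0,0]],
    [-0.4,[-0.039,0.008,0],[0,0,0]],
    [-0.4,[-0.039,0.006,0],[0,0,0]],
    [-0.4,[-0.039,0,0],[0,0,0]],
    [-0.4,[-0.004,0,0],[0,0,0]],
    [-0.4,[0,0,0],[0,0,0]],
    [-0.4,[0,0,0],[0,0,0]],
    [-0.4,[0,0,0],[0,0,0]]
  ],
  "squeeze": 40
}}

```text
time_s: 26.68
eef_pos: [578.8, -317.9, 197.8]
ee_rot: [0.0, 0.708, 0.706, 0.0]
force: [0.5, 0.3, -0.1]
grip_width: 0.694
grip_force: 0.0
```

Run:
```python
from rig import *
from h import *
c=capture("top");Q=cloud(c);Z=Q[...,2];print(sense()["eef_pos"])
p=c["pixels"].astype(int)
m=(Z>98)&(Z<118)&(np.hypot(Q[...,0]-495,Q[...,1]-308)<40);print("jar",enc(Q,m) if m.any() else None)
m=(Z<20)&(Z>8)&(p.max(2)<70)&(np.hypot(Q[...,0]-573,Q[...,1]-28)<90)
n,l,st,ce=cv2.connectedComponentsWithStats(m.astype(np.uint8))
for i in range(1,n):
    if st[i,4]>60:
        q=Q[l==i][:,:2].astype(np.float32);print("pad",cv2.minEnclosingCircle(q),st[i,4])
```

```text
[ 578.88265397 -317.79936951  197.83859715]
jar (array([494.4, 309. ]), 21.9, array([494.7, 307.8, 107.5]), np.int64(323))
pad ((605.9056396484375, 29.97163963317871), 23.183351516723633) 274
pad ((560.0491943359375, -16.065237045288086), 32.224876403808594) 551
pad ((557.063232421875, 71.84143829345703), 32.13139724731445) 551
```

Request:
{"method": "servo_tool", "body": {
  "commands": [
    [-0.4,[-0.0035,0.004,0.03],[0,0,0]],
    [-0.4,[0,0,0.03],[0,0,0]],
    [-0.4,[0,0,0],[0,0,0]],
    [-0.4,[0,0,0],[0,0,0]],
    [-0.4,[0,0,0.03],[0,0,0]],
    [-0.4,[0,0,0.025],[0,0,0]],
    [-0.4,[0,0,0.018],[0,0,0]],
    [-0.4,[0,0,0.01],[0,0,0]],
    [-0.4,[0,0,0.003],[0,0,0]],
    [-0.4,[0,0,0],[0,0,0]]
  ]
}}

```text
time_s: 27.57
eef_pos: [583.1, -323.0, 52.5]
ee_rot: [0.001, 0.709, 0.705, 0.0]
force: [-0.6, 0.2, 0.1]
grip_width: 0.701
grip_force: 0.0
```

Request:
{"method": "servo_tool", "body": {
  "commands": [
    [1,[0,0,0],[0,0,0]],
    [1,[0,0,0],[0,0,0]],
    [1,[0,0,0],[0,0,0]],
    [1,[0,0,0],[0,0,0]],
    [1,[0,0,0],[0,0,0]],
    [1,[0,0,0],[0,0,0]],
    [1,[0,0,0],[0,0,0]],
    [1,[0,0,0],[0,0,0]]
  ]
}}

```text
time_s: 28.23
eef_pos: [583.3, -323.4, 53.0]
ee_rot: [0.002, 0.709, 0.705, 0.0]
force: [-0.4, 0.3, 6.8]
grip_width: 0.386
grip_force: 39.5
```

Request:
{"method": "servo_tool", "body": {
  "commands": [
    [1,[0,0,-0.005],[0,0,0]],
    [1,[0,0,-0.01],[0,0,0]],
    [1,[0,0,-0.02],[0,0,0]],
    [1,[0,0,-0.025],[0,0,0]],
    [1,[0,0,-0.03],[0,0,0]],
    [1,[0,0,-0.025],[0,0,0]],
    [1,[0,0,-0.02],[0,0,0]],
    [1,[0,0,-0.012],[0,0,0]],
    [1,[0,0,-0.005],[0,0,0]],
    [1,[0.01,0,0],[0,0,0]]
  ]
}}

```text
time_s: 29.07
eef_pos: [582.4, -314.0, 204.0]
ee_rot: [0.001, 0.71, 0.705, -0.0]
force: [-0.2, -0.3, -4.4]
grip_width: 0.385
grip_force: 40.4
```

Request:
{"method": "servo_tool", "body": {
  "commands": [
    [1,[0.02,-0.002,0],[0,0,0]],
    [1,[0.025,-0.002,0],[0,0,0]],
    [1,[0.025,-0.002,0],[0,0,0]],
    [1,[0.025,-0.002,0],[0,0,0]],
    [1,[0.025,-0.002,0],[0,0,0]],
    [1,[0.025,-0.002,0],[0,0,0]],
    [1,[0.025,-0.002,0],[0,0,0]],
    [1,[0.025,-0.003,0],[0,0,0]],
    [1,[0.025,-0.003,0],[0,0,0]],
    [1,[0.025,-0.003,0],[0,0,0]]
  ]
}}

```text
time_s: 29.9
eef_pos: [559.7, -65.6, 201.8]
ee_rot: [-0.001, 0.709, 0.705, -0.0]
force: [0.6, -0.2, -3.0]
grip_width: 0.386
grip_force: 40.5
```

Request:
{"method": "servo_tool", "body": {
  "commands": [
    [1,[0.025,0,0],[0,0,0]],
    [1,[0.015,0,0],[0,0,0]],
    [1,[0.007,0,0],[0,0,0]],
    [1,[0.002,0,0],[0,0,0]],
    [1,[0,0,0.015],[0,0,0]],
    [1,[0,0,0.025],[0,0,0]],
    [1,[0,0,0.025],[0,0,0]],
    [1,[0,0,0],[0,0,0]],
    [1,[0,0,0],[0,0,0]],
    [1,[0,0,0],[0,0,0]]
  ]
}}

```text
time_s: 30.73
eef_pos: [561.8, -19.3, 139.5]
ee_rot: [0.001, 0.709, 0.705, 0.0]
force: [0.1, -0.1, -3.4]
grip_width: 0.385
grip_force: 40.9
```

Run:
```python
from rig import *
from h import *
s=sense();c=capture("wrist");Q=cloud(c,tool(s));Z=Q[...,2];e=s["eef_pos"];print(e)
zt=e[2]-53+3+122
m=(Z>zt-8)&(Z<zt+6)&(c["pixels"].min(2)>120)&(np.hypot(Q[...,0]-e[0],Q[...,1]-e[1])<25);print(zt,enc(Q,m) if m.any() else None)
```

```text
[561.79387231 -19.32015916 139.48666589]
211.48666588881142 (array([561.3, -16.4]), 23.2, array([560.8, -14.9, 211.4]), np.int64(5709))
```

Request:
{"method": "servo_tool", "body": {
  "commands": [
    [1,[0,-0.001,0.02],[0,0,0]],
    [1,[0,0,0.02],[0,0,0]],
    [1,[0,0,0.015],[0,0,0]],
    [1,[0,0,0.01],[0,0,0]],
    [1,[0,0,0.004],[0,0,0]],
    [1,[0,0,0.002],[0,0,0]],
    [1,[0,0,0.001],[0,0,0]],
    [1,[0,0,0],[0,0,0]],
    [1,[0,0,0],[0,0,0]]
  ]
}}

```text
time_s: 31.53
eef_pos: [560.6, -18.8, 66.9]
ee_rot: [0.001, 0.709, 0.705, 0.0]
force: [0.2, -0.6, -3.3]
grip_width: 0.381
grip_force: 41.0
```

Request:
{"method": "servo_tool", "body": {
  "commands": [
    [1,[0,0,0.001],[0,0,0]],
    [1,[0,0,0.0005],[0,0,0]],
    [1,[0,0,0],[0,0,0]],
    [1,[0,0,0],[0,0,0]]
  ]
}}

```text
time_s: 31.87
eef_pos: [560.4, -18.7, 65.0]
ee_rot: [0.0, 0.709, 0.705, 0.0]
force: [-0.5, 0.4, -0.0]
grip_width: 0.386
grip_force: 41.4
```

Request:
{"method": "servo_tool", "body": {
  "commands": [
    [-0.4,[0,0,0.0005],[0,0,0]],
    [-0.4,[0,0,0],[0,0,0]],
    [-0.4,[0,0,0],[0,0,0]],
    [-0.4,[0,0,0],[0,0,0]],
    [-0.4,[0,0,-0.01],[0,0,0]],
    [-0.4,[0,0,-0.03],[0,0,0]],
    [-0.4,[0,0,-0.04],[0,0,0]],
    [-0.4,[0,0,-0.04],[0,0,0]],
    [-0.4,[0,0,-0.015],[0,0,0]]
  ]
}}

```text
time_s: 32.62
eef_pos: [561.7, -19.0, 205.8]
ee_rot: [0.004, 0.709, 0.705, 0.002]
force: [0.3, 0.3, 1.4]
grip_width: 0.7
grip_force: 0.0
```

Request:
{"method": "servo_tool", "body": {
  "commands": [
    [-0.4,[-0.036,-0.01,0],[0,0,0]],
    [-0.4,[-0.036,-0.01,0],[0,0,0]],
    [-0.4,[-0.036,-0.01,0],[0,0,0]],
    [-0.4,[-0.036,-0.01,0],[0,0,0]],
    [-0.4,[-0.036,-0.01,0],[0,0,0]],
    [-0.4,[-0.036,-0.01,0],[0,0,0]],
    [-0.4,[-0.036,-0.01,0],[0,0,0]],
    [-0.4,[-0.03,-0.007,0],[0,0,0]],
    [-0.4,[0,0,0.03],[0,0,0]],
    [-0.4,[0,0,0.03],[0,0,0]]
  ]
}}

```text
time_s: 33.45
eef_pos: [481.6, -302.6, 140.2]
ee_rot: [0.002, 0.71, 0.704, 0.0]
force: [1.3, -0.6, -1.5]
grip_width: 0.702
grip_force: 0.0
```

Request:
{"method": "servo_tool", "body": {
  "commands": [
    [-0.4,[0,0,0],[0,0,0]],
    [-0.4,[0,0,0],[0,0,0]],
    [-0.4,[0,0,0],[0,0,0]],
    [-0.4,[0,0,0],[0,0,0]]
  ]
}}

```text
time_s: 33.78
eef_pos: [482.6, -300.6, 141.4]
ee_rot: [0.002, 0.709, 0.705, 0.0]
force: [0.3, 0.2, 0.6]
grip_width: 0.702
grip_force: 0.0
```

Run:
```python
from rig import *
from h import *
c=capture("top");Q=cloud(c);Z=Q[...,2];print(sense()["eef_pos"])
m=(Z>115)&(Z<145)&(np.hypot(Q[...,0]-560,Q[...,1]+16)<40);print("round",enc(Q,m) if m.any() else None)
```

```text
[ 482.41851856 -300.55357146  141.14745297]
round (array([558.9, -13.8]), 17.7, array([557.8, -14. , 136. ]), np.int64(215))
```

Request:
{"method": "servo_tool", "body": {
  "commands": [
    [-0.4,[0,0.001,0.03],[0,0,0]],
    [-0.4,[0,0,0.03],[0,0,0]],
    [-0.4,[0,0,0.025],[0,0,0]],
    [-0.4,[0,0,0.015],[0,0,0]],
    [-0.4,[0,0,0.008],[0,0,0]],
    [-0.4,[0,0,0],[0,0,0]],
    [-0.4,[0,0,0],[0,0,0]]
  ]
}}

```text
time_s: 34.42
eef_pos: [483.3, -300.7, 32.3]
ee_rot: [0.001, 0.709, 0.705, 0.0]
force: [-0.2, -0.3, 0.8]
grip_width: 0.702
grip_force: 0.0
```

Request:
{"method": "servo_tool", "body": {
  "commands": [
    [1,[0,0,0],[0,0,0]],
    [1,[0,0,0],[0,0,0]],
    [1,[0,0,0],[0,0,0]],
    [1,[0,0,0],[0,0,0]],
    [1,[0,0,0],[0,0,0]],
    [1,[0,0,0],[0,0,0]],
    [1,[0,0,0],[0,0,0]]
  ]
}}

```text
time_s: 35.0
eef_pos: [483.5, -300.9, 32.8]
ee_rot: [0.002, 0.709, 0.705, 0.0]
force: [0.5, 1.1, 5.8]
grip_width: 0.484
grip_force: 40.0
```

Request:
{"method": "servo_tool", "body": {
  "commands": [
    [1,[0,0,-0.005],[0,0,0]],
    [1,[0,0,-0.01],[0,0,0]],
    [1,[0,0,-0.02],[0,0,0]],
    [1,[0,0,-0.028],[0,0,0]],
    [1,[0,0,-0.03],[0,0,0]],
    [1,[0,0,-0.03],[0,0,0]],
    [1,[0,0,-0.025],[0,0,0]],
    [1,[0,0,-0.02],[0,0,0]],
    [1,[0,0,-0.008],[0,0,0]],
    [1,[0.01,0,0],[0,0,0]]
  ]
}}

```text
time_s: 35.83
eef_pos: [482.9, -291.5, 208.9]
ee_rot: [0.002, 0.709, 0.705, -0.0]
force: [-0.5, -0.7, -1.2]
grip_width: 0.484
grip_force: 41.0
```

Request:
{"method": "servo_tool", "body": {
  "commands": [
    [1,[0.02,0.004,0],[0,0,0]],
    [1,[0.025,0.005,0],[0,0,0]],
    [1,[0.025,0.005,0],[0,0,0]],
    [1,[0.025,0.005,0],[0,0,0]],
    [1,[0.025,0.005,0],[0,0,0]],
    [1,[0.025,0.005,0],[0,0,0]],
    [1,[0.025,0.005,0],[0,0,0]],
    [1,[0.025,0.005,0],[0,0,0]],
    [1,[0.025,0.005,0],[0,0,0]],
    [1,[0.025,0.005,0],[0,0,0]]
  ]
}}

```text
time_s: 36.67
eef_pos: [532.0, -43.4, 205.5]
ee_rot: [-0.001, 0.709, 0.705, -0.001]
force: [-0.3, 0.4, -2.5]
grip_width: 0.482
grip_force: 41.0
```

Request:
{"method": "servo_tool", "body": {
  "commands": [
    [1,[0.025,0.005,0],[0,0,0]],
    [1,[0.025,0.005,0],[0,0,0]],
    [1,[0.025,0.005,0],[0,0,0]],
    [1,[0.025,0.005,0],[0,0,0]],
    [1,[0.012,0.005,0],[0,0,0]],
    [1,[0.005,0,0],[0,0,0]],
    [1,[0,0,0],[0,0,0]],
    [1,[0,0,0],[0,0,0]],
    [1,[0,0,0],[0,0,0]]
  ]
}}

```text
time_s: 37.42
eef_pos: [558.4, 70.3, 206.8]
ee_rot: [-0.0, 0.709, 0.705, -0.0]
force: [0.3, 0.3, -1.7]
grip_width: 0.48
grip_force: 40.9
```

Request:
{"method": "servo_tool", "body": {
  "commands": [
    [1,[0.001,-0.001,0.012],[0,0,0]],
    [1,[0,0,0.025],[0,0,0]],
    [1,[0,0,0.03],[0,0,0]],
    [1,[0,0,0.03],[0,0,0]],
    [1,[0,0,0.025],[0,0,0]],
    [1,[0,0,0.02],[0,0,0]],
    [1,[0,0,0.012],[0,0,0]],
    [1,[0,0,0.004],[0,0,0]],
    [1,[0,0,0],[0,0,0]],
    [1,[0,0,0],[0,0,0]]
  ]
}}

```text
time_s: 38.25
eef_pos: [558.1, 71.8, 49.9]
ee_rot: [0.0, 0.709, 0.705, 0.0]
force: [-0.3, 0.0, -1.6]
grip_width: 0.485
grip_force: 41.0
```

Request:
{"method": "servo_tool", "body": {
  "commands": [
    [1,[0,0,0.001],[0,0,0]],
    [1,[0,0,0.001],[0,0,0]],
    [1,[0,0,0],[0,0,0]],
    [1,[0,0,0],[0,0,0]]
  ]
}}

```text
time_s: 38.58
eef_pos: [557.8, 72.3, 47.4]
ee_rot: [0.0, 0.709, 0.705, 0.0]
force: [0.3, 0.8, -3.2]
grip_width: 0.477
grip_force: 41.0
```

Request:
{"method": "servo_tool", "body": {
  "commands": [
    [1,[-0.001,0,0.001],[0,0,0]],
    [1,[0,0,0.001],[0,0,0]],
    [1,[0,0,0.0007],[0,0,0]],
    [1,[0,0,0],[0,0,0]],
    [1,[0,0,0],[0,0,0]]
  ]
}}

```text
time_s: 39.0
eef_pos: [557.8, 71.4, 44.8]
ee_rot: [0.0, 0.709, 0.705, 0.0]
force: [-1.1, 0.2, 2.8]
grip_width: 0.484
grip_force: 41.3
```

Contact. I'll release, lift and back off, then check.

Request:
{"method": "servo_tool", "body": {
  "commands": [
    [-0.4,[0,0,0],[0,0,0]],
    [-0.4,[0,0,0],[0,0,0]],
    [-0.4,[0,0,0],[0,0,0]],
    [-0.4,[0,0,0],[0,0,0]],
    [-0.4,[0,0,-0.01],[0,0,0]],
    [-0.4,[0,0,-0.03],[0,0,0]],
    [-0.4,[0,0,-0.04],[0,0,0]],
    [-0.4,[0,0,-0.04],[0,0,0]],
    [-0.4,[0,0,-0.04],[0,0,0]],
    [-0.4,[0,0,-0.02],[0,0,0]]
  ]
}}

```text
time_s: 39.83
eef_pos: [558.6, 71.3, 230.5]
ee_rot: [0.003, 0.709, 0.705, 0.002]
force: [0.4, -0.3, -0.5]
grip_width: 0.695
grip_force: 0.0
```

Request:
{"method": "servo_tool", "body": {
  "commands": [
    [-0.4,[-0.038,-0.01,0],[0,0,0]],
    [-0.4,[-0.038,-0.01,0],[0,0,0]],
    [-0.4,[-0.038,-0.01,0],[0,0,0]],
    [-0.4,[-0.038,-0.01,0],[0,0,0]],
    [-0.4,[-0.038,-0.01,0],[0,0,0]],
    [-0.4,[-0.038,-0.01,0],[0,0,0]],
    [-0.4,[-0.038,-0.01,0],[0,0,0]],
    [-0.4,[-0.03,0,0],[0,0,0]],
    [-0.4,[0,0,0],[0,0,0]],
    [-0.4,[0,0,0],[0,0,0]]
  ]
}}

```text
time_s: 40.67
eef_pos: [485.7, -225.3, 224.8]
ee_rot: [0.0, 0.71, 0.704, 0.0]
force: [-0.3, 0.6, 0.3]
grip_width: 0.699
grip_force: 0.0
```

Run:
```python
from rig import *
from h import *
c=capture("top");Q=cloud(c);Z=Q[...,2];print(sense()["eef_pos"])
for n,xy,lo,hi in(("round",(560,-16),115,145),("square",(557,71),100,125),("jar",(495,308),98,118)):
    m=(Z>lo)&(Z<hi)&(np.hypot(Q[...,0]-xy[0],Q[...,1]-xy[1])<40);print(n,enc(Q,m) if m.any() else None)
a=capture("side")
cv2.imwrite("pics/end.png",np.hstack([cv2.resize(x["pixels"],(400,300)) for x in(c,a)])[...,::-1])
```

```text
[ 485.9377931  -224.16844006  224.81887398]
round (array([559.2, -14. ]), 17.7, array([557.5, -13.9, 136.1]), np.int64(215))
square (array([557.3,  73. ]), 21.7, array([556. ,  72.2, 114.4]), np.int64(306))
jar (array([494.4, 308.9]), 21.9, array([494.6, 307.8, 107.6]), np.int64(318))
```

View pics/end.png

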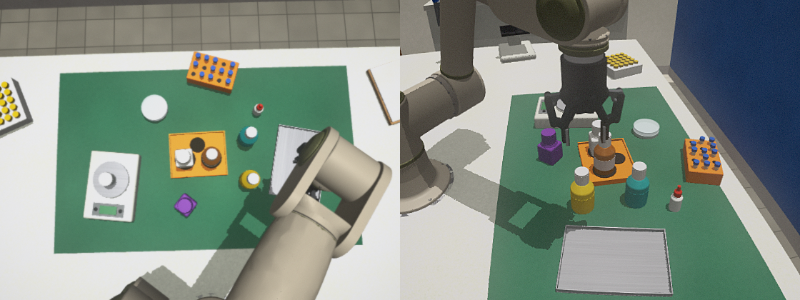

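The end view shows the jar in the middle of the pan at (108,180), both bottles upright on their own pads at (184,157) and (211,156), and the bystanders where they were.

```bash
python3 -c "
from rig import *
print(finish_job())"
```

```text
the job is handed in; nothing more can be done
None
```

The job is done and handed in after about 41 s of robot time: the jar stands on the middle of the balance pan, both bottles are back upright within about 2 mm of the middle of their own pads, and the dropper and dishes weren't touched.

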